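Look into the braai wood box: press the lever, ease the lid down

TASK

Press the red lever on the front of the steel wood box right down so that its linked lid rises wide open, and keep it there for two full seconds so the cook can see how much wood is left. Then ease the lever back up so that the lid comes down gently and shuts without slamming, and move clear. Work the lid only through the lever, never by touching it, and leave the tumbler, sprinkle tin, trivet and tongs where they are: do not push or pick up any of them.

Things in the scene. Friction and masses are not known exactly. Their poses are not given: they have to be found in the camera images.
- chunk_box: Fixed open steel box, 160 (x) x 200 (y) x 120 mm high, holding wood chunks; bolted down, never moves. Origin: centre of its underside, on the slab. Its front, with the red lever, faces its own -x; z up.
- lever_pad (a point): Where to press: top face of the level red lever plate, mid-width, 25 mm in from its front edge; at rest 190 mm in front (box -x) of the box centre, 119 mm above the slab, axes as the box's. Pressed right down it is about 51 mm above the slab, having moved nearly straight down. Plate: 110 mm deep (105 to 215 mm in front of box centre), 90 mm wide, 8 mm thick, on a thin crossbar.
- lever (a joint): Turn of the lever, rad: 0 up (at rest), 0.34 fully pressed, at a hard stop. Its two arms pivot outside the box's sides, 95 mm above the slab, 10 mm behind (box +x) the box centre. Pressing at lever_pad takes about 4 to 9 N. Nothing latches: the lid's weight pushes the lever back up after the finger.
- lid (a joint): Turn of the lid, rad: 0 shut, about 1.05 fully open; always 3.1 times the lever's turn. It slams if let go: closing faster than 1.6 rad/s (finger rising at the pad faster than about 0.1 m/s) counts as slamming.
- lid_plate: Flat lid, 172 x 226 x 4 mm, hinged on the box's rear (+x) top edge. Origin on the hinge axis, 121 mm above the slab, 84 mm behind the box centre; the plate runs 172 mm along its own -x. Top 128 mm above the slab when shut; its free edge, 88 mm in front of the box centre, swings up and back to about 275 mm: keep the gripper's body in front of it. Not to be touched.
- tumbler: Loose glass tumbler, 72 mm across, 100 mm high, standing upright. Origin: centre of its underside. Leave alone.
- sprinkle_tin: Loose round aluminium sprinkle tin, 66 mm across, 92 mm high, standing upright. Origin: centre of its underside. Leave alone.
- trivet: Loose round green silicone trivet, 160 mm across, 9 mm thick, lying flat. Origin: centre of its underside. Leave alone.
- tongs: Loose bamboo tongs lying flat, 300 mm long (own x), 68 mm wide, 18 mm high. Origin: centre of the underside. Leave alone.

How it is judged:
By the outcome, as a careful person would: the job done as asked, in the order asked, and still so for the second after the job is handed in, with the robot touching nothing.
It also fails if it takes over 40 s, if anything falls off the work surface, if the arm or the gripper's body presses on something with over 40 N, if the wrist force passes 120 N, or if a joint passes its speed limit or range.

ROBOT

A 6-joint arm with a two-finger parallel gripper is mounted at the origin on the work surface. World frame = base frame: x ahead of the robot, y to its left, z up, the work surface at z = 0. Lengths are in m, angles in rad, forces in N, time in s.
With the tool pointing down it reaches from about 0.3 to 0.875 m from the base axis. Payload 4.2 kg.
Tool frame: the origin (TCP) lies midway between the tips of the shut fingers; the grasp point (between the pads) lies 19 mm behind it (robot.grip_depth is the distance from the TCP to the grasp point, in m); z points along the fingers, x is the direction in which the jaws open and shut, and the axes are right-handed (so a half turn about z gives the same grasp; the last joint's range is limited). The gripper opens to 85 mm and grips with 20 to 120 N. Pads are 22 mm wide; open, the fingers measure 114 mm over their backs; the gripper's body (76 mm by 85 mm) begins 54 mm behind the grasp point. The pads swing forward as they close: fully open they stand 13 mm farther back than shut.
Start: joints at [1.199, 0.32, 1.565, -0, 1.257, -0.02], TCP at [0.198, 0.54, 0.231] pointing down, gripper open.
Joint ranges: [-3.11, 3.11], [-0.84, 2.01], [0.21, 2.61], [-1.34, 4.49], [0.05, 2.63], [-2.56, 2.56]. Speed limits (rad/s): [2.57, 2.57, 3.14, 3.14, 3.14, 3.14].

INTERFACE

Orientations are given as a unit quaternion [w, x, y, z].
In Python, from rig import robot gives the robot as it stands.
- The arm moves only by the tool servo_tool, never from a script. Its argument "motion" is one flat list of numbers, 5 for each row, row after row: the shift along the tool's x, y, z normalised to -1 to 1, where 1 is 0.6 m, then the turn about the tool's z normalised to -1 to 1, where 1 is 360 degrees, then the gripper's target within -1 to 1 (shut at 1, half-way at 0, fully open at -1). A call has 1 to 12 rows; each row is the pose to reach, as a shift and turn from the pose commanded when the call began, along the tool's axes at that moment, turning the shorter way round; what a row does not reach only later rows make up. A row lasts 1/12 s, in which the tool goes at most 41.7 mm and 7.16 degrees, less where a joint would pass 70% of its speed; a pose out of reach is approached as far as the arm can. A call with a number of a shift or a turn outside -1 to 1 is refused whole. A call with a gripper value outside its range is refused whole. The fingers move at their own pace and stop on an object; the grip force is fixed at half the most. Time passes only in rows, so rows that repeat a pose let the fingers close. It gives the time, the measured TCP pose, the force and the opening at its end, in the units of the state.
- robot.get_obs(): the state, without advancing time (a new reading comes with each control period).
- robot.get_image(name): name is "scene" or "top" or "wrist"; returns a dict with "img" (400x640x3 uint8, blue, green, red), "mtx" (3x3 intrinsics, pixels), "R" (3x3) and "t" (3): a world point X has camera coordinates R X + t; the wrist camera has in their place "mount" (4x4, takes a point from camera to tool coordinates, whose origin is the TCP and whose axes are the tool frame's). Camera axes: x right, y down, z forward; pixel columns grow to the right and rows downward; lengths in m; the calibration is good to about 2 mm. The wrist camera is an equidistant fisheye: a pixel r from the principal point sees the ray r / f radians off the axis. A picture is of the moment at which its call begins: read the wrist's pose just before it. There is no depth.
- robot.finish_job(): hands the job in, once; it reports no verdict.
Trained networks look in a picture, given as the dict that the camera call returned (one of the last four; its "shot" number tells which), for a name from the list of things; names that differ only in an ending like _2 or _b are one class to them, and where a whole thing is asked for, a point or a joint stands for the part that bears it (a point fixed in the world has none). Each returns a list of dicts, best first, with "p" (0 to 1); they miss things now and then, are a little off and sometimes report something else, mostly with a low value. They report only what shows in the picture. A call takes as long as a camera call.
- robot.find_in(picture, thing): "at" ([column, row] in pixels, amid what is visible of it).
- robot.masks_of(picture, thing): "pixels" (400x640 bool, what is visible of it) and "at" ([column, row] in pixels, amid what is visible of it).
The state is a dict: "t": time; "q": joint angles; "qd": joint speeds; "effort": joint torques, N m; "position": TCP position; "ee_rot": TCP orientation; "contact_force": force on the tool from outside, world axes, zero at the start; "ft_torque": the same for the moment, N m; "gripper_width": finger opening in m.
Only numpy, scipy, OpenCV 4.12 (cv2) and the standard library are available. Lean on these libraries where they do the work, as an engineer would, in place of code of your own. Each camera call takes 0.05 s, during which the arm holds its last target. There are 200 camera calls.

## Working session

There is one attempt and no reset: what is moved stays moved. The work goes in short steps, Python scripts to look and compute and a tool call to move; the robot and the scene stay as the last step left them, time stands still between calls to the robot, and variables do not carry over. Pictures are saved under pics/ and viewed, about 8 in all and at most 12, crops included, and the job is handed in when it is done.

Besides the shell and the picture viewer there is one more tool, called after "Emit:" as name(argument=value, ...) on one line, values as JSON. servo_tool: Moves the arm, as the interface text tells. Its arguments: {"type":"object","properties":{"motion":{"type":"array","items":{"type":"number"}}},"required":["motion"]}

```bash
mkdir -p pics; cat > h.py <<'E'
import numpy as np, cv2
from rig import robot
def ray_pt(im,px,z):
    d=np.linalg.inv(im["mtx"])@np.array([px[0],px[1],1.0]); R=np.array(im["R"]);t=np.array(im["t"])
    c=-R.T@t; d=R.T@d
    return c+d*(z-c[2])/d[2]
def proj(im,X):
    p=im["mtx"]@(np.array(im["R"])@np.array(X)+im["t"]); return p[:2]/p[2]
E
python3 - <<'E'
from h import *
o=robot.get_obs(); print({k:np.round(o[k],3).tolist() for k in("t","position","ee_rot","contact_force","gripper_width")})
for n in("top","scene"):
    im=robot.get_image(n); cv2.imwrite(f"pics/{n}0.png",im["img"])
    for th,z in(("chunk_box",.06),("lever",.119),("lid_plate",.126),("tumbler",.05),("sprinkle_tin",.046),("trivet",.005),("tongs",.01)):
        r=robot.masks_of(im,th)
        for k in r[:2]:
            if k["p"]<.3: continue
            rect=cv2.minAreaRect(np.argwhere(k["pixels"])[:,::-1].astype(np.float32))
            print(n,th,round(k["p"],2),np.round(k["at"]),np.round(ray_pt(im,k["at"],z),3),"corners",[np.round(ray_pt(im,c,z)[:2],3).tolist() for c in cv2.boxPoints(rect)] if n=="top" else "")
E
```

```text
{'t': 0.0, 'position': [0.198, 0.539, 0.23], 'ee_rot': [0.0, 0.82, 0.572, -0.001], 'contact_force': [0.254, 0.154, 0.1], 'gripper_width': 0.085}
top chunk_box 0.59 [407. 166.] [ 0.687 -0.209  0.06 ] corners [[0.814, -0.09], [0.812, -0.337], [0.49, -0.323], [0.491, -0.084]]
top lever 0.96 [408. 212.] [ 0.55  -0.193  0.119] corners [[0.539, -0.021], [0.7, -0.081], [0.613, -0.314], [0.455, -0.251]]
top lid_plate 0.9 [406. 156.] [ 0.703 -0.192  0.126] corners [[0.617, -0.081], [0.793, -0.084], [0.792, -0.313], [0.616, -0.306]]
top tumbler 0.79 [468. 179.] [ 0.65  -0.389  0.05 ] corners [[0.678, -0.331], [0.706, -0.434], [0.641, -0.449], [0.612, -0.347]]
top sprinkle_tin 0.81 [338. 178.] [ 0.657 -0.009  0.046] corners [[0.648, 0.042], [0.7, -0.01], [0.654, -0.055], [0.602, -0.003]]
top trivet 0.96 [295. 213.] [0.556 0.118 0.005] corners [[0.633, 0.201], [0.632, 0.043], [0.475, 0.044], [0.476, 0.199]]
top tongs 0.92 [512. 210.] [ 0.56  -0.532  0.01 ] corners [[0.701, -0.464], [0.714, -0.533], [0.419, -0.573], [0.406, -0.505]]
scene chunk_box 0.81 [238. 201.] [ 0.636 -0.209  0.06 ] corners 
scene lever 0.66 [247. 176.] [ 0.566 -0.203  0.119] corners 
scene tumbler 0.9 [188. 191.] [ 0.628 -0.412  0.05 ] corners 
scene sprinkle_tin 0.93 [292. 222.] [0.669 0.001 0.046] corners 
scene trivet 0.61 [337. 218.] [0.551 0.124 0.005] corners 
scene trivet 0.33 [254. 177.] [ 0.4   -0.261  0.005] corners 
scene tongs 0.73 [170. 187.] [ 0.578 -0.525  0.01 ] corners
```

View pics/top0.png

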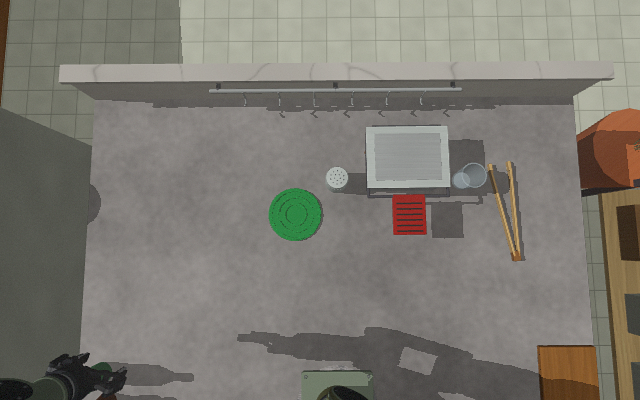

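View pics/scene0.png

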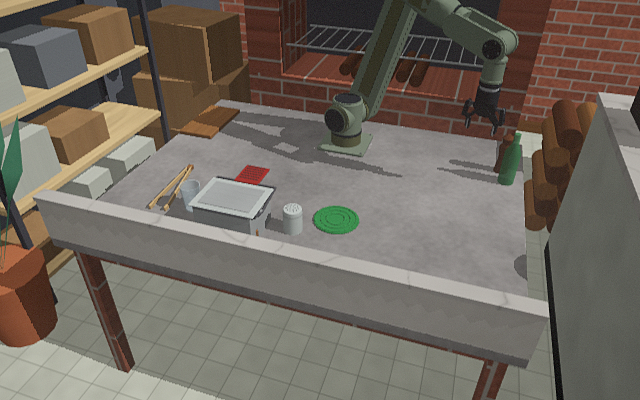

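```bash
python3 - <<'E'
from h import *
im=robot.get_image("top"); h=cv2.cvtColor(im["img"],cv2.COLOR_BGR2HSV)
m=((h[...,0]<10)|(h[...,0]>170))&(h[...,1]>120)&(h[...,2]>60)
n,l,s,c=cv2.connectedComponentsWithStats(m.astype(np.uint8))
for i in range(1,n):
    if s[i,4]<60: continue
    r=cv2.minAreaRect(np.argwhere(l==i)[:,::-1].astype(np.float32))
    print(s[i],c[i],np.round(ray_pt(im,c[i],.119),3),[np.round(ray_pt(im,p,.119)[:2],3).tolist() for p in cv2.boxPoints(r)])
E
```

```text
[ 577  117   63   71 1120] [603.46160714 155.75446429] [ 0.701 -0.737  0.119] [[0.637, -0.613], [0.831, -0.703], [0.771, -0.847], [0.579, -0.755]]
[ 392  194   35   41 1125] [408.72444444 213.78222222] [ 0.544 -0.196  0.119] [[0.596, -0.151], [0.599, -0.24], [0.49, -0.241], [0.487, -0.152]]
```

The red lever plate sits at (409, 214), in front of the white-framed lid at (407, 156). The box faces the robot with almost no yaw, which puts the pad at about (0.513, −0.196). The tumbler (470, 177) and tin (337, 178) are well clear of the approach.

Emit:
servo_tool(motion=[-0.484, 0.457, 0, -0.056, 1, -0.484, 0.457, 0, -0.056, 1, -0.484, 0.457, 0, -0.056, 1, -0.484, 0.457, 0, -0.056, 1, -0.484, 0.457, 0, -0.056, 1, -0.484, 0.457, 0, -0.056, 1, -0.484, 0.457, 0, -0.056, 1, -0.484, 0.457, 0, -0.056, 1, -0.484, 0.457, 0, -0.056, 1, -0.484, 0.457, 0, -0.056, 1, -0.484, 0.457, 0, -0.056, 1, -0.484, 0.457, 0, -0.056, 1])

```text
t: 1.85
position: [0.3559, 0.1718, 0.2315]
ee_rot: [-0.0, 0.708, 0.706, 0.0]
contact_force: [0.5, 0.1, -0.8]
gripper_width: 0.0001
```

Emit:
servo_tool(motion=[-0.613, 0.262, 0, 0, 1, -0.613, 0.262, 0, 0, 1, -0.613, 0.262, 0, 0, 1, -0.613, 0.262, 0, 0, 1, -0.613, 0.262, 0, 0, 1, -0.613, 0.262, 0, 0, 1, -0.613, 0.262, 0, 0, 1, -0.613, 0.262, 0, 0, 1, -0.613, 0.262, 0, 0, 1, -0.613, 0.262, 0, 0, 1, -0.613, 0.262, 0, 0, 1, -0.613, 0.262, 0, 0, 1])

```text
t: 2.85
position: [0.5134, -0.1947, 0.2306]
ee_rot: [-0.001, 0.707, 0.707, 0.0]
contact_force: [0.4, 0.8, 0.4]
gripper_width: -0.0003
```

```bash
python3 - <<'E'
from h import *
o=robot.get_obs(); im=robot.get_image("wrist"); cv2.imwrite("pics/w1.png",im["img"])
from scipy.spatial.transform import Rotation as Ro
q=o["ee_rot"]; R=Ro.from_quat([q[1],q[2],q[3],q[0]]).as_matrix()
M=np.array(im["mount"]);K=np.array(im["mtx"]);p0=np.array(o["position"])
def pw(X):
    c=np.linalg.inv(M)@np.r_[R.T@(np.array(X)-p0),1]; c=c[:3]; th=np.arctan2(np.hypot(c[0],c[1]),c[2]); u=c[:2]/np.hypot(c[0],c[1])*th
    return [K[0,0]*u[0]+K[0,2],K[1,1]*u[1]+K[1,2]]
print(np.round(p0,4))
for X in((.513,-.196,.119),(.488,-.151,.119),(.488,-.241,.119),(.598,-.151,.119),(.598,-.241,.119)): print(X,np.round(pw(X)))
E
```

```text
[ 0.5134 -0.1947  0.2306]
(0.513, -0.196, 0.119) [315. 189.]
(0.488, -0.151, 0.119) [368. 161.]
(0.488, -0.241, 0.119) [261. 161.]
(0.598, -0.151, 0.119) [362. 273.]
(0.598, -0.241, 0.119) [269. 273.]
```

View pics/w1.png

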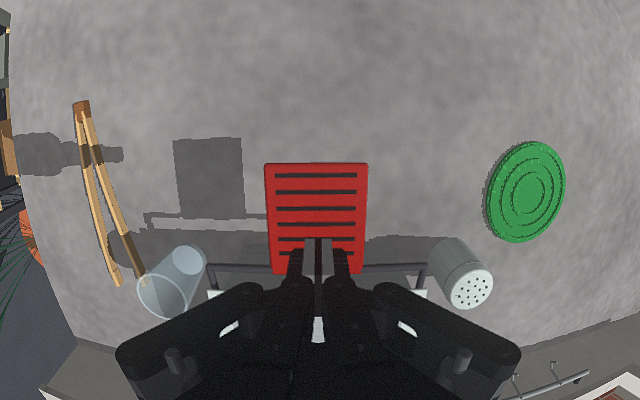

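The wrist view agrees with the model: the plate spans about (264–368, 163–275) and the pad is straight under the fingertips. Next I lower to just above it.

Emit:
servo_tool(motion=[-0.002, 0, 0.04, 0, 1, -0.002, 0, 0.08, 0, 1, -0.002, 0, 0.12, 0, 1, -0.002, 0, 0.145, 0, 1, -0.002, 0, 0.16, 0, 1, -0.002, 0, 0.17, 0, 1, -0.002, 0, 0.17, 0, 1])

```text
t: 3.48
position: [0.5123, -0.195, 0.1287]
ee_rot: [-0.001, 0.707, 0.708, -0.0]
contact_force: [0.1, 0.1, 0.0]
gripper_width: -0.0001
```

Emit:
servo_tool(motion=[0, 0, 0.01, 0, 1, 0, 0, 0.02, 0, 1, 0, 0, 0.03, 0, 1, 0, 0, 0.04, 0, 1, 0, 0, 0.05, 0, 1, 0, 0, 0.06, 0, 1, 0, 0, 0.07, 0, 1, 0, 0, 0.08, 0, 1, 0, 0, 0.09, 0, 1, 0, 0, 0.095, 0, 1, 0, 0, 0.1, 0, 1, 0, 0, 0.1, 0, 1])

```text
t: 4.48
position: [0.5128, -0.1964, 0.0692]
ee_rot: [0.0, 0.707, 0.707, 0.0]
contact_force: [-0.4, -0.3, -0.4]
gripper_width: 0.0003
```

No reaction force, so I'll look before going further.

```bash
python3 - <<'E'
from h import *
o=robot.get_obs(); print(o["contact_force"],o["effort"])
im=robot.get_image("scene")["img"]; w=robot.get_image("wrist")["img"]; t=robot.get_image("top")["img"]
a=cv2.resize(im[110:270,130:370],(480,320)); b=cv2.resize(t[100:260,300:540],(480,320))
c=cv2.resize(w,(400,250)); cv2.imwrite("pics/c2.png",cv2.vconcat([cv2.hconcat([a[:, :400],b[:,:400]]),cv2.hconcat([c,np.zeros_like(c)])]))
E
```

```text
[-0.42404141 -0.30768716 -0.44215857] [ 5.62738732e-02 -4.25080454e+01 -1.83334333e+01  3.66058422e-02
 -7.89294625e-02 -6.42840459e-04]
```

View pics/c2.png

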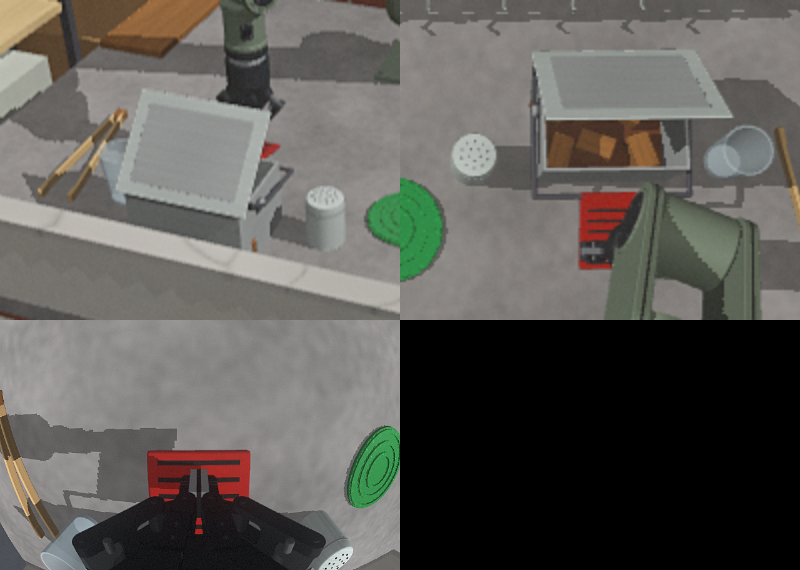

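The lever is being pressed: the lid is about two-thirds open and the wood is visible in the top view. The force readout stays near zero, though, so I can't rely on it to detect the stop. I'll watch position lag and joint effort instead, and go down in small steps.

Emit:
servo_tool(motion=[0, 0, 0.005, 0, 1, 0, 0, 0.01, 0, 1, 0, 0, 0.015, 0, 1, 0, 0, 0.018, 0, 1, 0, 0, 0.018, 0, 1, 0, 0, 0.018, 0, 1])

```text
t: 5.13
position: [0.5121, -0.1962, 0.058]
ee_rot: [-0.001, 0.707, 0.707, -0.0]
contact_force: [-0.3, -0.5, 2.2]
gripper_width: 0.0001
```

```bash
python3 -c "
from h import *
o=robot.get_obs();print(o['t'],o['position'],o['contact_force'],o['effort'])"
```

```text
5.1333 [ 0.51213255 -0.19620179  0.05804787] [-0.31059312 -0.48100304  2.1604175 ] [ 4.98556194e-02 -4.14520025e+01 -1.72627294e+01  1.09946707e-02
 -9.46312048e-02  6.54177093e-04]
```

Emit:
servo_tool(motion=[0, 0, 0.003, 0, 1, 0, 0, 0.003, 0, 1, 0, 0, 0.003, 0, 1])

```text
t: 5.38
position: [0.5122, -0.1962, 0.0564]
ee_rot: [-0.001, 0.707, 0.707, -0.0]
contact_force: [-0.7, 0.1, 1.8]
gripper_width: -0.0002
```

```bash
python3 -c "
from h import *
o=robot.get_obs();print(o['t'],o['position'],o['contact_force'],o['effort'])"
```

```text
5.3833 [ 0.51221716 -0.19619867  0.05641704] [-0.70808352  0.13170788  1.75849724] [ 7.14928214e-02 -4.15588832e+01 -1.74592674e+01  3.26484907e-02
 -2.24364297e-01  1.11039590e-03]
```

Emit:
servo_tool(motion=[0, 0, 0.003, 0, 1, 0, 0, 0.003, 0, 1, 0, 0, 0.003, 0, 1])

```text
t: 5.63
position: [0.5124, -0.1962, 0.0547]
ee_rot: [-0.0, 0.707, 0.707, -0.0]
contact_force: [-0.9, 1.0, 1.3]
gripper_width: 0.0001
```

Emit:
servo_tool(motion=[0, 0, 0.003, 0, 1, 0, 0, 0.003, 0, 1, 0, 0, 0.003, 0, 1])

```text
t: 5.88
position: [0.5126, -0.1962, 0.0529]
ee_rot: [-0.0, 0.707, 0.707, -0.0]
contact_force: [-0.6, 1.1, 2.0]
gripper_width: -0.0001
```

```bash
python3 -c "
from h import *
o=robot.get_obs();print(o['t'],o['position'],o['contact_force'],o['effort'])"
```

```text
5.8833 [ 0.51262115 -0.19624423  0.05290823] [-0.59160203  1.07342898  1.97998193] [-4.29766264e-02 -4.18480110e+01 -1.73690665e+01 -1.51664426e-02
 -2.09003245e-01  2.69017488e-03]
```

Not at the stop yet.

Emit:
servo_tool(motion=[0, 0, 0.003, 0, 1, 0, 0, 0.003, 0, 1, 0, 0, 0.003, 0, 1])

```text
t: 6.13
position: [0.5129, -0.1963, 0.0517]
ee_rot: [0.0, 0.707, 0.707, 0.0]
contact_force: [-1.4, 0.9, 4.9]
gripper_width: -0.0001
```

Emit:
servo_tool(motion=[0, 0, 0.003, 0, 1, 0, 0, 0.003, 0, 1, 0, 0, 0.003, 0, 1])

```text
t: 6.38
position: [0.513, -0.1963, 0.0513]
ee_rot: [0.001, 0.707, 0.707, 0.0]
contact_force: [-3.9, 1.6, 14.7]
gripper_width: -0.0001
```

```bash
python3 - <<'E'
from h import *
o=robot.get_obs(); print(o["t"],o["position"],o["contact_force"],o["effort"])
im=robot.get_image("scene")["img"]; t=robot.get_image("top")["img"]
a=cv2.resize(im[110:270,130:330],(400,320)); b=cv2.resize(t[80:240,340:540],(400,320))
cv2.imwrite("pics/c3.png",cv2.hconcat([a,b]))
E
```

```text
6.3833 [ 0.51301296 -0.19632693  0.05129073] [-3.8727477   1.55223364 14.67467098] [-2.47020861e-01 -3.49229300e+01 -1.57631958e+01 -9.87954042e-02
 -1.26997523e+00  1.51974696e-02]
```

View pics/c3.png

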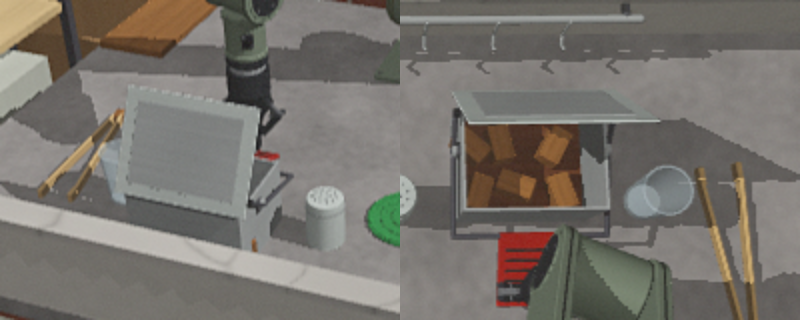

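The lever is at its hard stop: z stays at 0.051 and force has jumped to about 15 N. The lid is wide open with the wood in full view. Now I hold for 3 s.

Emit:
servo_tool(motion=[0, 0, 0, 0, 1, 0, 0, 0, 0, 1, 0, 0, 0, 0, 1, 0, 0, 0, 0, 1, 0, 0, 0, 0, 1, 0, 0, 0, 0, 1, 0, 0, 0, 0, 1, 0, 0, 0, 0, 1, 0, 0, 0, 0, 1, 0, 0, 0, 0, 1, 0, 0, 0, 0, 1, 0, 0, 0, 0, 1])

```text
t: 7.48
position: [0.513, -0.1963, 0.0513]
ee_rot: [0.001, 0.707, 0.707, 0.0]
contact_force: [-3.0, 2.2, 14.8]
gripper_width: 0.0001
```

Emit:
servo_tool(motion=[0, 0, 0, 0, 1, 0, 0, 0, 0, 1, 0, 0, 0, 0, 1, 0, 0, 0, 0, 1, 0, 0, 0, 0, 1, 0, 0, 0, 0, 1, 0, 0, 0, 0, 1, 0, 0, 0, 0, 1, 0, 0, 0, 0, 1, 0, 0, 0, 0, 1, 0, 0, 0, 0, 1, 0, 0, 0, 0, 1])

```text
t: 8.48
position: [0.513, -0.1963, 0.0513]
ee_rot: [0.001, 0.707, 0.707, 0.0]
contact_force: [-3.6, 2.1, 14.4]
gripper_width: 0.0001
```

Emit:
servo_tool(motion=[0, 0, 0, 0, 1, 0, 0, 0, 0, 1, 0, 0, 0, 0, 1, 0, 0, 0, 0, 1, 0, 0, 0, 0, 1, 0, 0, 0, 0, 1, 0, 0, 0, 0, 1, 0, 0, 0, 0, 1, 0, 0, 0, 0, 1, 0, 0, 0, 0, 1, 0, 0, 0, 0, 1, 0, 0, 0, 0, 1])

```text
t: 9.48
position: [0.513, -0.1963, 0.0513]
ee_rot: [0.001, 0.707, 0.707, 0.0]
contact_force: [-4.1, 1.9, 14.0]
gripper_width: 0.0004
```

Emit:
servo_tool(motion=[0, 0, -0.003, 0, 1, 0, 0, -0.006, 0, 1, 0, 0, -0.009, 0, 1, 0, 0, -0.012, 0, 1, 0, 0, -0.015, 0, 1, 0, 0, -0.018, 0, 1, 0, 0, -0.021, 0, 1, 0, 0, -0.024, 0, 1, 0, 0, -0.027, 0, 1, 0, 0, -0.03, 0, 1, 0, 0, -0.033, 0, 1, 0, 0, -0.036, 0, 1])

```text
t: 10.48
position: [0.5125, -0.1962, 0.0713]
ee_rot: [-0.0, 0.707, 0.707, -0.0]
contact_force: [-1.9, -0.2, 2.6]
gripper_width: 0.0004
```

Emit:
servo_tool(motion=[0, 0, -0.003, 0, 1, 0, 0, -0.006, 0, 1, 0, 0, -0.009, 0, 1, 0, 0, -0.012, 0, 1, 0, 0, -0.015, 0, 1, 0, 0, -0.018, 0, 1, 0, 0, -0.021, 0, 1, 0, 0, -0.024, 0, 1, 0, 0, -0.027, 0, 1, 0, 0, -0.03, 0, 1, 0, 0, -0.033, 0, 1, 0, 0, -0.036, 0, 1])

```text
t: 11.48
position: [0.5126, -0.1963, 0.0929]
ee_rot: [-0.0, 0.707, 0.707, -0.0]
contact_force: [-5.2, 0.9, 4.2]
gripper_width: -0.0002
```

Emit:
servo_tool(motion=[0, 0, -0.003, 0, 1, 0, 0, -0.006, 0, 1, 0, 0, -0.009, 0, 1, 0, 0, -0.012, 0, 1, 0, 0, -0.015, 0, 1, 0, 0, -0.018, 0, 1, 0, 0, -0.021, 0, 1, 0, 0, -0.024, 0, 1, 0, 0, -0.027, 0, 1, 0, 0, -0.03, 0, 1, 0, 0, -0.033, 0, 1, 0, 0, -0.036, 0, 1])

```text
t: 12.48
position: [0.5136, -0.1963, 0.1148]
ee_rot: [0.001, 0.707, 0.707, 0.001]
contact_force: [-0.5, 1.6, 4.6]
gripper_width: -0.0001
```

Emit:
servo_tool(motion=[0, 0, -0.003, 0, 1, 0, 0, -0.006, 0, 1, 0, 0, -0.009, 0, 1, 0, 0, -0.012, 0, 1, 0, 0, -0.015, 0, 1, 0, 0, -0.018, 0, 1, 0, 0, -0.021, 0, 1, 0, 0, -0.024, 0, 1, 0, 0, -0.024, 0, 1])

```text
t: 13.23
position: [0.5128, -0.1964, 0.129]
ee_rot: [0.0, 0.707, 0.707, 0.0]
contact_force: [-0.3, -0.8, 0.3]
gripper_width: 0.0003
```

```bash
python3 - <<'E'
from h import *
o=robot.get_obs(); print(o["t"],o["position"],o["contact_force"],o["effort"])
im=robot.get_image("scene")["img"]; t=robot.get_image("top")["img"]
a=cv2.resize(im[110:270,130:330],(400,320)); b=cv2.resize(t[80:240,340:540],(400,320))
cv2.imwrite("pics/c4.png",cv2.hconcat([a,b]))
E
```

```text
13.2333 [ 0.51283162 -0.19640235  0.12897545] [-0.28529997 -0.81017462  0.26853538] [-2.45313837e-03 -4.07779562e+01 -2.02157289e+01 -8.65862494e-04
  4.75509593e-02  2.06680318e-05]
```

View pics/c4.png

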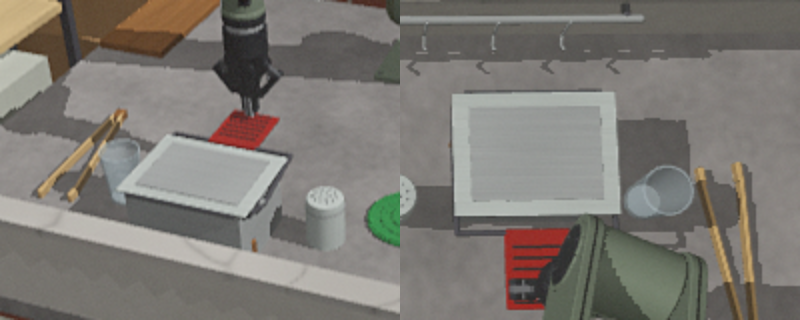

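The lid is shut, the lever is level, the finger is off it, and nothing else has moved. Now I move clear, up and back.

Emit:
servo_tool(motion=[0, 0, -0.04, 0, 1, 0, 0, -0.09, 0, 1, 0, 0, -0.14, 0, 1, 0, -0.04, -0.17, 0, 1, 0, -0.09, -0.17, 0, 1, 0, -0.14, -0.17, 0, 1, 0, -0.17, -0.17, 0, 1, 0, -0.17, -0.17, 0, 1, 0, -0.17, -0.17, 0, 1, 0, -0.17, -0.17, 0, 1])

```text
t: 14.17
position: [0.4116, -0.1965, 0.2309]
ee_rot: [0.001, 0.707, 0.707, 0.0]
contact_force: [-0.4, -0.6, -0.0]
gripper_width: 0.0002
```

```bash
python3 - <<'E'
from h import *
o=robot.get_obs(); print(o["t"],o["position"],o["contact_force"])
im=robot.get_image("top")
for th,z in(("lid_plate",.126),("tumbler",.05),("sprinkle_tin",.046),("trivet",.005),("tongs",.01)):
    for k in robot.masks_of(im,th)[:1]: print(th,round(k["p"],2),np.round(ray_pt(im,k["at"],z),3))
robot.finish_job()
E
```

```text
14.1667 [ 0.41156938 -0.1965402   0.23089301] [-0.42890144 -0.62202712 -0.03318445]
lid_plate 0.65 [ 0.705 -0.19   0.126]
tumbler 0.87 [ 0.66  -0.395  0.05 ]
sprinkle_tin 0.9 [ 0.653 -0.003  0.046]
trivet 0.77 [0.551 0.109 0.005]
tongs 0.91 [ 0.556 -0.536  0.01 ]
the job is handed in; nothing more can be done
```

The job is done and handed in at about 14 s. I pressed the red lever to its hard stop, where the fingertip stayed at z = 0.051 m with about 15 N on it. I held it there for over 3 s with the lid wide open and the wood in view. Then I eased it up at about 22 mm/s (slamming starts at about 100 mm/s) until the lid shut, and moved the arm up and back.

**Last checks:** The final pictures show the lid shut, the lever level, and the wrist force near zero. The arm went nowhere near the loose items.

**What disagreed:**
- **Force reading:** it was about 0 N at the first pause mid-press, when 4–9 N was expected. I went by position and pictures until the stop gave a clear reading.
- **Item positions:** the networks' last positions differ from the first by 6–12 mm: trivet 10 mm, tumbler 12 mm, the others 6–7 mm. I put this down to detection noise, with the arm possibly hiding part of the trivet. I compared the tumbler, tin and tongs by eye only in the last pictures I viewed, before the arm backed away. They looked unmoved, but the trivet was mostly out of frame, so its position rests on the network reading.

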